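Lay a place for supper on the kitchen cart

ROBOT

A 6-joint arm with a two-finger parallel gripper is mounted at the origin on the work surface. World frame = base frame: x ahead of the robot, y to its left, z up, the work surface at z = 0. Lengths are in m, angles in degrees, forces in N, time in s.
With the tool pointing down it reaches from about 0.3 to 0.75 m from the base axis. Payload 8.5 kg.
Tool frame: the origin (TCP) lies at the very end of the fingers, on their centre line; the grasp point (between the pads) lies 19 mm behind it; z points along the fingers, y is the line along which they close (so a half turn about z gives the same grasp; the last joint's range is limited). The gripper opens to 85 mm and grips with 20 to 120 N. Pads are 22 mm wide; open, the fingers measure 114 mm over their backs; the gripper's body (76 mm by 85 mm) begins 54 mm behind the grasp point. The pads swing forward as they close: fully open they stand 13 mm farther back than shut.
Start: joints at [56.935, 21.807, 74.336, -0, 83.858, -12.336], TCP at [0.195, 0.514, 0.231] pointing down, gripper open.
Joint ranges: [-178.18, 178.18], [-50.72, 133.34], [12.68, 142.11], [-81.47, 261.47], [9.98, 163.14], [-165.26, 165.26]. Speed limits (degrees/s): [136.94, 136.94, 180, 180, 180, 180].

INTERFACE

Orientations are given as a 3x3 rotation matrix whose columns are the frame's x, y, z axes.
In Python, from rig import env, optics, spotter gives the robot as it stands.
- The arm moves only by the shell command python3 -m crank 'ROWS' [FORCE]. ROWS is JSON, one flat list of numbers, 5 for each row, row after row: the finger opening in cm, from 0 to 8.54, then the shift along the tool's x, y, z in cm, then the turn about the tool's z in rad. A call has exactly 8 rows; each row shifts and turns the commanded pose from where the row before left it, along the tool's axes as they then stand; what a row does not reach is not made up. A row lasts 1/12 s, in which the tool goes at most 41.7 mm and 7.16 degrees, less where a joint would pass 70% of its speed; a pose out of reach is approached as far as the arm can. A call is refused whole if a number of a shift passes 4.17 or a number of a turn 0.125, either way. A call with a gripper value outside its range is refused whole. The fingers move at their own pace and stop on an object; FORCE is the grip in N (left out, the last holds). Time passes only in rows, so rows that do not move let the fingers close, or fill a call up. It gives the time, the measured TCP pose, the force, the opening and the grip force at its end, in the units of the state.
- env.observe(): the state, without advancing time (a new reading comes with each control period).
- optics.get_image(name): name is "scene" or "top" or "wrist"; returns a dict with "color" (420x560x3 uint8, red, green, blue), "intrinsics" (3x3 intrinsics, pixels), "pose" (4x4, takes a point from camera to world coordinates). Camera axes: x right, y up, looking along -z (the intrinsics and any distortion apply to the point x, -y, -z); pixel columns grow to the right and rows downward; lengths in m; the calibration is good to about 2 mm. A picture is of the moment at which its call begins. There is no depth.
- env.close_job(): hands the job in; it is judged then, once.
Trained networks look in a picture, given as the dict that the camera call returned (one of the last four; its "shot" number tells which), for a name from the list of things; names that differ only in an ending like _2 or _b are one class to them, and where a whole thing is asked for, a point or a joint stands for the part that bears it (a point fixed in the world has none). Each returns a list of dicts, best first, with "score" (0 to 1); they miss things now and then, are a little off and sometimes report something else, mostly with a low value. They report only what shows in the picture. A call takes as long as a camera call. They do not tell look-alikes from the thing itself.
- spotter.look_for(picture, query): "at" ([column, row] as shares, 0 to 1, of the picture: columns of its width, rows of its height, amid what is visible of it).
The state is a dict: "time_s": time; "q": joint angles; "qvel": joint speeds; "joint_efforts": joint torques, N m; "position": TCP position; "tool_rot": TCP orientation; "ft_force": force on the tool from outside, world axes, zero at the start; "wrist_torque": the same for the moment, N m; "grip_width": finger opening in m; "gripper_force": force on a finger pad.
Only numpy, scipy, OpenCV 4.12 (cv2) and the standard library are available. Lean on these libraries where they do the work, as an engineer would, in place of code of your own. Each camera call takes 0.05 s, during which the arm holds its last target. There are 200 camera calls.

TASK

Lay supper for one at the square plate, for someone sitting on the robot's side: the longer fork left of the plate with its tines pointing away from the diner, the shorter fork crosswise behind the plate with its tines to the right, each square to the plate, centred on its side and about 3 cm clear of its edge. Stand the pepper grinder behind the middle of the short fork and the salt shaker to the left of the grinder, with about 3 cm clear between neighbours and the two in a row parallel to that fork, and put the mug, still upside down, in the middle of the round coaster. Leave the plate, spoon rest, sugar jar and sauce bottle where they are.

Things in the scene. Friction and masses are not known exactly. Their poses are not given: they have to be found in the camera images.
- plate: Square white stoneware plate, 180 x 180 mm, 21 mm high at the raised rim, 0.6 kg, loose; it stays put. Origin at the centre of its underside. At yaw 0 its x axis points away from the robot (its +x side is 'behind', away from the diner) and its y axis to the robot's left ('left of the plate'); it is turned by at most 0.15 rad.
- dinner_fork: The longer metal fork, 195 mm, lying tines curving up, 48 g. Origin at mid-length, at table height; x axis along the fork to the tines, z up. Head 26 mm wide, handle end 17 mm; at the middle 10 to 12 mm wide and 4 mm thick, arched 7 to 11 mm above the table. Balances within 10 mm of the middle: pinch it there across its width, fingertips 3 to 5 mm above the table.
- dessert_fork: The shorter metal fork, 150 mm long, same shape with a head 22 mm wide, 32 g; also 10 to 12 mm wide at the middle. Origin at the middle of its length, at table height; x axis along the fork towards the tines, z up.
- salt_shaker: Glass salt shaker with a domed steel cap, round, 42 mm in diameter up to 54 mm height, 76 mm high in all, 130 g (varies). Origin at the centre of its underside; z up. Yaw does not matter.
- pepper_grinder: Orange plastic pepper grinder, knob (27 mm) on top, 129 mm high in all, 150 g (varies). Foot 50 mm in diameter, waist 39 mm, straight head 46 mm in diameter at 66 to 97 mm height: grip it there. Origin at the centre of its underside, z up; yaw does not matter. The tallest thing to place: once it stands, a gripper has little room over the short fork or the salt's place.
- mug: Small blue mug standing upside down, 70 mm high, 210 g (varies), outside diameter 66 mm at the table, 63 mm at 40 mm height, 58 mm at 64 mm. Origin at the bottom as it stands (centre of the rim), z up. Handle along its +y, to 60 mm from the axis, 11 to 59 mm above the table: grip the body along its x axis. Where the handle ends up does not matter.
- coaster: Round cork coaster, 90 mm in diameter, 6 mm thick, fixed to the table. Origin at the centre of its underside.
- spoon_rest: White ceramic spoon rest, a shallow tray about 115 x 80 mm, 16 mm high, loose; not part of the job, leave it alone. Origin near the middle of its underside.
- sugar_jar: Clear jar with a steel lid, 72 mm in diameter, 95 mm high, loose; leave it alone. Origin at the centre of its underside.
- sauce_bottle: Brown glass sauce bottle with a black cap, 44 mm in diameter, 150 mm high, loose; leave it alone. Origin at the centre of its underside.
Not all that is in view belongs to the job. What is shaped like the dessert_fork but orange is not meant.

How it is judged (in metres and radians):
At the end, for the whole second after the job is handed in: Long fork's middle 114-146 mm left of plate centre, short fork's 113-145 mm behind, each within 20 mm of centred and 0.2 rad; grinder 48-80 mm behind short fork, within 18 mm of its middle; salt 61-91 mm left of it, 43-85 mm behind the fork; mug within 13 mm of coaster centre; all upright, still (y of dinner_fork in the frame of plate between 0.114 and 0.146 m and x of dinner_fork in the frame of plate between -0.02 and 0.02 m and angle between the x axis of dinner_fork and the x axis of plate, either way round below 0.2 rad and y of plate in the frame of dinner_fork below 0 m and x of dessert_fork in the frame of plate between 0.113 and 0.145 m and y of dessert_fork in the frame of plate between -0.02 and 0.02 m and angle between the x axis of dessert_fork and the y axis of plate, either way round below 0.2 rad and y of plate in the frame of dessert_fork below 0 m and x of pepper_grinder in the frame of dessert_fork between -0.018 and 0.018 m and y of pepper_grinder in the frame of dessert_fork between 0.048 and 0.08 m and horizontal distance between salt_shaker and pepper_grinder between 0.061 and 0.091 m and x of salt_shaker in the frame of dessert_fork below -0.045 m and y of salt_shaker in the frame of dessert_fork between 0.043 and 0.085 m and horizontal distance between mug and coaster below 0.013 m and height (world z) of mug between 0.003 and 0.01 m and angle between each of dinner_fork, dessert_fork's own z axis and vertical below 0.12 rad and height (world z) of each of dinner_fork, dessert_fork below 0.005 m and angle between each of salt_shaker, pepper_grinder, mug's own z axis and vertical below 0.1 rad and height (world z) of each of salt_shaker, pepper_grinder below 0.004 m and linear speed of each of dinner_fork, dessert_fork, salt_shaker, pepper_grinder, mug below 0.02 m/s); the robot touches nothing.
It fails at once if the plate is shifted by more than 15 mm (distance of plate from where it was at the start of the episode above 0.015 m).
It fails at once if the spoon rest is shifted by more than 20 mm (distance of spoon_rest from where it was at the start of the episode above 0.02 m).
It fails at once if the sugar jar is shifted by more than 20 mm (distance of sugar_jar from where it was at the start of the episode above 0.02 m).
It fails at once if the sauce bottle is shifted by more than 20 mm (distance of sauce_bottle from where it was at the start of the episode above 0.02 m).
It also fails if it takes over 128 s, if anything falls off the work surface, if the arm or the gripper's body presses on something with over 40 N, if the wrist force passes 120 N, or if a joint passes its speed limit or range.

## Working session

There is one attempt and no reset: what is moved stays moved. The work goes in short steps, Python scripts to look and compute and a shell command to move; the robot and the scene stay as the last step left them, time stands still between calls to the robot, and variables do not carry over. Pictures are saved under pics/ and viewed, at most 14 in all, crops included, and the job is handed in when it is done.

```bash
mkdir -p pics; ls; python3 - <<'E'
from rig import env, optics, spotter
import cv2,numpy as np
s=env.observe(); print(s['time_s'],s['position'],s['tool_rot'],s['grip_width'])
for n in('top','scene'):
    p=optics.get_image(n); cv2.imwrite(f'pics/{n}0.png',p['color'][:,:,::-1]); print(n,p['intrinsics'],p['pose'],[k for k in p])
    for q in 'plate dinner_fork dessert_fork salt_shaker pepper_grinder mug coaster spoon_rest sugar_jar sauce_bottle'.split():
        print(q,[(np.round(np.array(d['at'])*[560,420]).tolist(),round(d['score'],2)) for d in spotter.look_for(p,q)][:4])
E
```

```text
pics
0.0 [0.19451836 0.51413811 0.23072025] [[-9.35258552e-01  3.53964427e-01 -7.90389656e-04]
 [ 3.53965179e-01  9.35257791e-01 -1.23112750e-03]
 [ 3.03442745e-04 -1.43119294e-03 -9.99998930e-01]] 0.08561295345686186
top [[421.97403565   0.         273.6532212 ]
 [  0.         421.97403565 211.68796675]
 [  0.           0.           1.        ]] [[-3.90934236e-02  9.77137052e-01 -2.08985373e-01  2.44178865e-01]
 [-9.99235552e-01 -3.82022291e-02  8.30070148e-03  3.28573787e-02]
 [ 1.27215882e-04  2.09150117e-01  9.77883537e-01  1.10072917e+00]
 [ 0.00000000e+00  0.00000000e+00  0.00000000e+00  1.00000000e+00]] ['color', 'intrinsics', 'pose', 'shot']
plate [([277.0, 221.0], 0.67)]
dinner_fork [([415.0, 251.0], 0.66)]
dessert_fork [([430.0, 315.0], 0.54)]
salt_shaker [([163.0, 244.0], 0.68)]
pepper_grinder [([121.0, 212.0], 0.9), ([95.0, 161.0], 0.44), ([440.0, 180.0], 0.21)]
mug [([159.0, 182.0], 0.6)]
coaster []
spoon_rest [([370.0, 154.0], 0.67), ([163.0, 241.0], 0.53), ([136.0, 129.0], 0.25)]
sugar_jar [([137.0, 127.0], 0.65)]
sauce_bottle [([96.0, 160.0], 0.68), ([412.0, 253.0], 0.51)]
scene [[379.97359391   0.         283.41030893]
 [  0.         379.97359391 216.19614883]
 [  0.           0.           1.        ]] [[-0.42816327 -0.49976063  0.75293793  1.39167509]
 [ 0.90337919 -0.25894305  0.34183992  0.4571721 ]
 [ 0.02412991  0.82655175  0.56234326  0.74746258]
 [ 0.          0.          0.          1.        ]] ['color', 'intrinsics', 'pose', 'shot']
plate [([282.0, 223.0], 0.55)]
dinner_fork [([208.0, 191.0], 0.52)]
dessert_fork [([213.0, 201.0], 0.43), ([217.0, 172.0], 0.41)]
salt_shaker [([368.0, 236.0], 0.78)]
pepper_grinder [([404.0, 253.0], 0.95)]
mug []
coaster [([154.0, 208.0], 0.55)]
spoon_rest [([186.0, 234.0], 0.85)]
sugar_jar [([369.0, 310.0], 0.95)]
sauce_bottle [([414.0, 286.0], 0.94)]
```

```bash
python3 - <<'E'
import cv2
a=cv2.imread('pics/top0.png');cv2.imwrite('pics/top0b.png',cv2.resize(a,(800,600),interpolation=cv2.INTER_CUBIC))
a=cv2.imread('pics/scene0.png');cv2.imwrite('pics/scene0b.png',cv2.resize(a,(800,600),interpolation=cv2.INTER_CUBIC))
E
```

```text
(no output)
```

View pics/top0b.png

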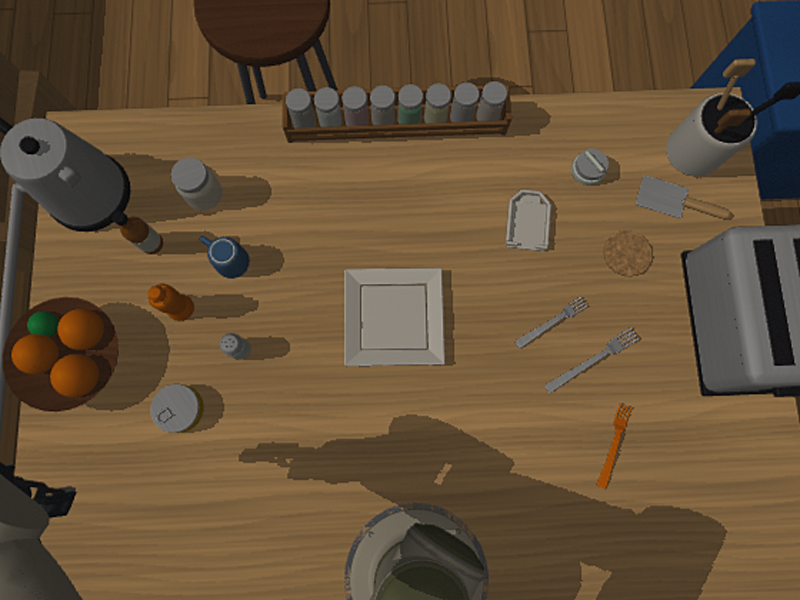

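View pics/scene0b.png

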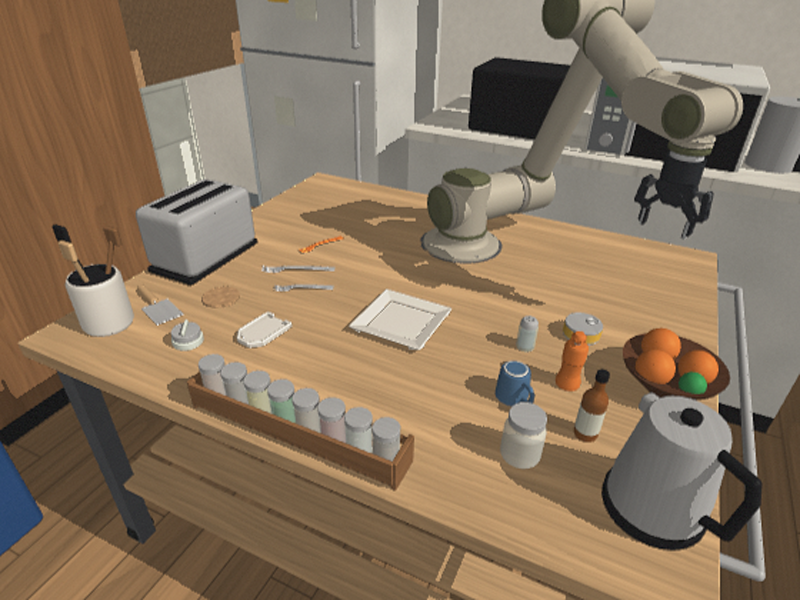

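The top view (800x600) shows these candidates:
- Forks: long silver (593,360), short silver (552,322), orange decoy (615,447).
- Grinder: orange (170,300). The sauce bottle (140,233) could be taken for it.
- Mug: blue (225,258).
- Salt: (233,346). The tin (175,408), timer (592,167) and sugar jar (195,185) could be taken for it.
- Coaster: (628,253).

I'll take the two silver forks, the orange grinder and the small shaker, and measure them on rectified planes.

```bash
cat > h.py <<'E'
from rig import env, optics, spotter
import cv2,numpy as np
def proj(p,P):
    P=np.atleast_2d(P); T=np.linalg.inv(p['pose']); c=P@T[:3,:3].T+T[:3,3]
    c=c*[1,-1,-1]; u=c@p['intrinsics'].T; return u[:,:2]/u[:,2:]
def unproj(p,uv,z):
    uv=np.atleast_2d(uv); r=np.c_[uv,np.ones(len(uv))]@np.linalg.inv(p['intrinsics']).T*[1,-1,-1]
    d=r@p['pose'][:3,:3].T; o=p['pose'][:3,3]; return o+d*((z-o[2])/d[:,2])[:,None]
def rect(p,z,x0,x1,y0,y1,s=1000):
    # image: up=+x, left=+y ; pixel (c,r) -> x=x1-r/s, y=y1-c/s
    W=np.float32([[x1,y1,z],[x1,y0,z],[x0,y0,z],[x0,y1,z]]); w,h=(y1-y0)*s,(x1-x0)*s
    H=cv2.getPerspectiveTransform(np.float32(proj(p,W)),np.float32([[0,0],[w,0],[w,h],[0,h]]))
    return cv2.warpPerspective(p['color'],H,(int(w),int(h)),flags=cv2.INTER_CUBIC)
def blob(p,z,box,test,s=1000):
    im=rect(p,z,*box,s); hsv=cv2.cvtColor(im,cv2.COLOR_RGB2HSV).astype(int); m=test(hsv[...,0],hsv[...,1],hsv[...,2]).astype('u1')
    m=cv2.morphologyEx(m,cv2.MORPH_OPEN,np.ones((3,3)))
    n,l,st,c=cv2.connectedComponentsWithStats(m); k=1+st[1:,4].argmax()
    pts=cv2.findNonZero((l==k).astype('u1')); (cx,cy),(w,h),a=cv2.minAreaRect(pts)
    b=cv2.boxPoints(((cx,cy),(w,h),a)); tow=lambda q:np.c_[box[1]-q[:,1]/s,box[3]-q[:,0]/s]
    return tow(np.array([[cx,cy]]))[0],(w/s,h/s),a,tow(b),st[k,4],tow(np.array([c[k]]))[0]
E
python3 - <<'E'
from h import *
np.set_printoptions(precision=4,suppress=True)
p=optics.get_image('top')
k=800/560
for n,uv,z in [('plate',(395,317),.02),('dinner',(593,360),.008),('dessert',(552,322),.008),('salt',(231,342),.07),('grinderknob',(159,293),.125),('mugtop',(223,253),.07),('coaster',(628,253),.006),('sugar',(188,170),.095),('sauce',(130,223),.15),('tin',(177,402),.03)]:
    print(n,unproj(p,np.array(uv)/k,z)[0])
grey=lambda h,s,v:(s<60)&(v>90)
for n,z,uv,r,t in [('plate',.02,(395,317),.13,grey),('dinner',.006,(593,360),.12,grey),('dessert',.006,(552,322),.09,grey)]:
    c=unproj(p,np.array(uv)/k,z)[0]; print(n,*blob(p,z,(c[0]-r,c[0]+r,c[1]-r,c[1]+r),t),sep='\n  ')
im=rect(p,0.006,.2,.5,-.5,-.1,2000); cv2.imwrite('pics/forks.png',im[:,:,::-1])
w=optics.get_image('wrist'); print(w['intrinsics'],w['pose']); cv2.imwrite('pics/w0.png',w['color'][:,:,::-1])
E
```

```text
plate [0.4477 0.0173 0.02  ]
dinner [ 0.3565 -0.339   0.008 ]
dessert [ 0.4293 -0.2713  0.008 ]
salt [0.4055 0.3024 0.07  ]
grinderknob [0.4837 0.4088 0.125 ]
mugtop [0.566  0.3192 0.07  ]
coaster [ 0.5561 -0.428   0.006 ]
sugar [0.7155 0.3778 0.095 ]
sauce [0.5989 0.4522 0.15  ]
tin [0.3091 0.4058 0.03  ]
plate
  [0.4505 0.0202]
  (0.1805670166015625, 0.18043067932128906)
  1.3019527196884155
  [[ 0.3624  0.1125]
 [ 0.5428  0.1084]
 [ 0.5387 -0.0721]
 [ 0.3583 -0.068 ]]
  31368
  [0.4505 0.0205]
dinner
  [ 0.3425 -0.3111]
  (0.0179598388671875, 0.14085699462890625)
  61.28492736816406
  [[ 0.3165 -0.245 ]
 [ 0.3842 -0.3685]
 [ 0.3684 -0.3771]
 [ 0.3008 -0.2536]]
  1733
  [ 0.3393 -0.3057]
dessert
  [ 0.419  -0.2503]
  (0.016123769760131836, 0.10998506164550781)
  59.70355224609375
  [[ 0.3982 -0.1988]
 [ 0.4537 -0.2937]
 [ 0.4398 -0.3019]
 [ 0.3843 -0.2069]]
  1332
  [ 0.4156 -0.2452]
[[341.7716   0.     277.8572]
 [  0.     341.7716 208.8443]
 [  0.       0.       1.    ]] [[ 0.3535 -0.8955 -0.2703  0.1264]
 [ 0.9354  0.3382  0.1031  0.5406]
 [-0.001  -0.2893  0.9572  0.3746]
 [ 0.      0.      0.      1.    ]]
```

View pics/forks.png

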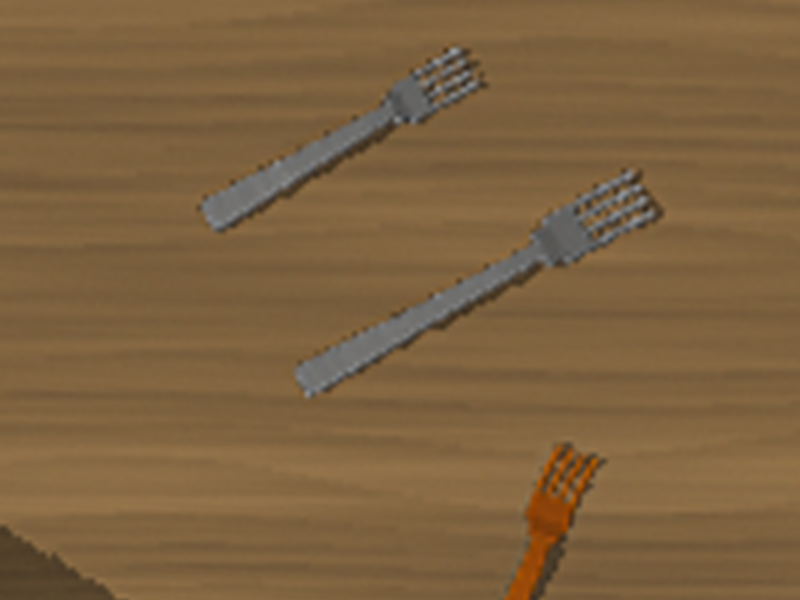

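The rectified crop (2000 px/m) shows the two silver forks and the orange decoy:
- Short fork: handle (210,217) to tines (473,62), 152 mm long.
- Long fork: (302,382) to (650,188), 199 mm long.

Both match the given lengths, so the choice is confirmed. I'll turn and move over the long fork.

```bash
cat > go.py <<'E'
import sys
from h import *
# usage: go.py x y z [yaw_deg of tool y]: prints remaining tool shift in cm, turn in rad (turn first, shift after it)
a=list(map(float,sys.argv[1:])); s=env.observe(); p=np.array(s['position']); R=np.array(s['tool_rot'])
yw=np.degrees(np.arctan2(R[1,1],R[0,1])); t=a[3] if len(a)>3 else yw
turn=-((t-yw+90)%180-90); t=yw-turn; c,q=np.cos(np.radians(t)),np.sin(np.radians(t))
d=np.array(a[:3])-p
print('t',round(s['time_s'],2),'at',p.round(4),'yaw',round(yw,2),'grip',round(s['grip_width'],4),round(s['gripper_force'],1),'| turn',round(np.radians(turn),3),'shift cm',np.round(100*np.array([-q*d[0]+c*d[1],c*d[0]+q*d[1],-d[2]]),2))
E
python3 -m crank '[4,0,0,0,0.117,4,0,0,0,0.117,4,0,0,0,0.117,4,0,0,0,0.117,4,0,0,0,0.117,4,0,0,0,0.117,4,-3,0.1,0,0,4,-3.6,0.2,0,0]'
python3 -m crank '[4,-3.6,0.2,0,0,4,-3.6,0.2,0,0,4,-3.6,0.2,0,0,4,-3.6,0.2,0,0,4,-3.6,0.2,0,0,4,-3.6,0.2,0,0,4,-3.6,0.2,0,0,4,-3.6,0.2,0,0]'
python3 -m crank '[4,-3.6,0.2,0,0,4,-3.6,0.2,0,0,4,-2.5,-1.8,0.8,0,4,-2.5,-1.8,0.8,0,4,-2.5,-1.8,0.8,0,4,-2.5,-1.8,0.8,0,4,-2.5,-1.8,0.8,0,4,-2.5,-1.8,0.8,0]'
python3 go.py .3575 -.338 .1 29.1
```

```text
time_s: 1.87
position: [0.2288, 0.4583, 0.231]
tool_rot: [[-0.488, 0.873, -0.0], [0.873, 0.488, 0.0], [0.0, -0.0, -1.0]]
ft_force: [1.2, -0.2, -0.1]
grip_width: 0.0402
gripper_force: 0.0
time_s: 2.53
position: [0.3838, 0.2125, 0.2315]
tool_rot: [[-0.486, 0.874, 0.001], [0.874, 0.486, 0.0], [-0.0, 0.001, -1.0]]
ft_force: [0.5, 0.1, 0.5]
grip_width: 0.0399
gripper_force: 0.0
time_s: 3.2
position: [0.3996, -0.0318, 0.1832]
tool_rot: [[-0.486, 0.874, 0.001], [0.874, 0.486, -0.0], [-0.0, 0.0, -1.0]]
ft_force: [1.6, -0.5, 0.5]
grip_width: 0.04
gripper_force: 0.0
t 3.2 at [ 0.3996 -0.0318  0.1832] yaw 29.05 grip 0.04 0.0 | turn -0.001 shift cm [-24.7  -18.57   8.32]
```

```bash

python3 -m crank '[4,-2.5,-1.8,0.8,0,4,-2.5,-1.8,0.8,0,4,-2.5,-1.8,0.8,0,4,-2.5,-1.8,0.8,0,4,-2.5,-1.8,0.8,0,4,-2.5,-1.8,0.8,0,4,-2.5,-1.8,0.8,0,4,-2.5,-1.8,0.8,0]' >/dev/null
python3 -m crank '[4,-2,-1.6,0.5,0,4,-1,-0.7,0.2,0,4,0,0,0,0,4,0,0,0,0,4,0,0,0,0,4,0,0,0,0,4,0,0,0,0,4,0,0,0,0]'
python3 - <<'E'
from h import *
p=optics.get_image('wrist'); im=p['color'].copy()
for P,c in [((.3575,-.338,.009),(255,0,0)),((.43,-.2708,.009),(0,255,0))]:
    cv2.circle(im,tuple(int(v) for v in proj(p,P)[0]),4,c,1)
cv2.imwrite('pics/w1.png',im[:,:,::-1])
E
python3 go.py .3575 -.338 .004 29.1
```

```text
time_s: 4.53
position: [0.366, -0.3119, 0.1126]
tool_rot: [[-0.486, 0.874, 0.0], [0.874, 0.486, -0.0], [-0.0, 0.0, -1.0]]
ft_force: [-1.1, 0.3, 0.5]
grip_width: 0.0398
gripper_force: 0.0
t 4.58 at [ 0.3659 -0.3121  0.1126] yaw 29.1 grip 0.0401 0.0 | turn -0.0 shift cm [-1.85 -2.   10.86]
```

View pics/w1.png

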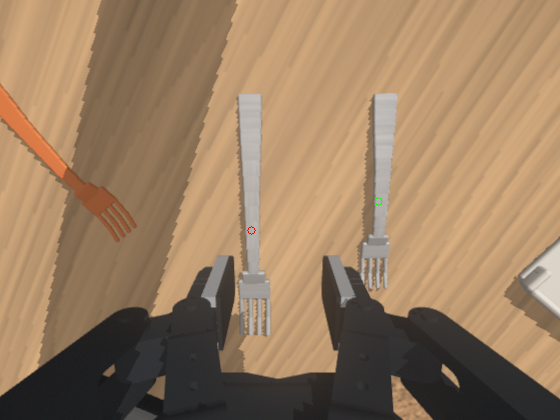

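The wrist view shows the long fork from (250,96) to (255,334), the short fork from (385,95) to (375,288), and the orange decoy at the left. My predicted middles, (251,231) and (378,201), lie on the fork necks. I'll refine with this nearer view.

```bash
python3 - <<'E'
from h import *
p=optics.get_image('wrist')
for n,h,t in [('din',(250,96),(255,334)),('des',(385.5,95),(375,288))]:
    a=unproj(p,h,.003)[0];b=unproj(p,t,.009)[0];d=b-a
    print(n,(a+b)/2,np.linalg.norm(d),np.degrees(np.arctan2(d[1],d[0])))
E
```

```text
din [ 0.35729871 -0.33554797  0.006     ] 0.19216090971652822 -60.82552938982823
des [ 0.43089451 -0.26901498  0.006     ] 0.14894410434112992 -59.61512663786423
```

```bash

python3 -m crank '[3,-1.75,-1.95,0,0,3,0,0,2.5,0,3,0,0,2.5,0,3,0,0,2.5,0,3,0,0,2,0,3,0,0,1,0,3,0,0,0.3,0,3,0,0,0,0]' 40 >/dev/null
python3 go.py .3573 -.3365 .004 29.1
```

```text
t 5.3 at [ 0.3571 -0.3371  0.0039] yaw 29.05 grip 0.0303 0.0 | turn -0.001 shift cm [ 0.05  0.05 -0.01]
```

```bash

python3 -m crank '[0,0,0,0,0,0,0,0,0,0,0,0,0,0,0,0,0,0,0,0,0,0,0,0,0,0,0,0,0,0,0,0,0,-0.5,0,0,0,0,-1,0]'
python3 -m crank '[0,0,0,-1.5,0,0,0,0,-2,0,0,0,0,-2,0,0,0,0,0,-0.09,0,0,0,0,-0.1,0,0,0,0,-0.1,0,0,0,0,-0.1,0,0,0,0,-0.1]'
python3 -m crank '[0,0,0,0,-0.1,0,0,0,0,-0.1,0,0,0,0,-0.1,0,0,0,0,-0.1,0,0,0,0,-0.1,0,0,0,0,-0.05,0,0,0,0,0,0,0,0,0,0]'
python3 go.py .4535 .15 .07 88.7
```

```text
time_s: 5.97
position: [0.3569, -0.3369, 0.0191]
tool_rot: [[-0.486, 0.874, -0.001], [0.874, 0.486, 0.002], [0.002, -0.0, -1.0]]
ft_force: [-0.2, -0.1, 0.2]
grip_width: 0.0091
gripper_force: 39.5
time_s: 6.63
position: [0.3571, -0.3372, 0.0746]
tool_rot: [[-0.842, 0.539, -0.0], [0.539, 0.842, 0.0], [0.0, 0.0, -1.0]]
ft_force: [0.4, -0.0, -0.8]
grip_width: 0.0092
gripper_force: 39.5
time_s: 7.3
position: [0.3571, -0.3373, 0.0745]
tool_rot: [[-1.0, 0.026, -0.0], [0.026, 1.0, 0.0], [0.0, 0.0, -1.0]]
ft_force: [0.9, -0.3, -0.6]
grip_width: 0.0093
gripper_force: 39.5
t 7.3 at [ 0.3571 -0.3373  0.0745] yaw 88.53 grip 0.0093 39.5 | turn -0.003 shift cm [-8.53 48.93  0.45]
```

```bash

python3 -m crank '[0,-0.4,2,0,0,0,-0.4,2.5,0,0,0,-0.4,2.5,0,0,0,-0.4,2.5,0,0,0,-0.4,2.5,0,0,0,-0.4,2.5,0,0,0,-0.4,2.5,0,0,0,-0.4,2.5,0,0]' >/dev/null
python3 -m crank '[0,-0.4,2.5,0,0,0,-0.4,2.5,0,0,0,-0.4,2.5,0,0,0,-0.4,2.5,0,0,0,-0.5,2.5,0,0,0,-0.5,2.5,0,0,0,-0.5,2.5,0,0,0,-0.5,2.5,0,0]' >/dev/null
python3 -m crank '[0,-0.5,2.5,0,0,0,-0.5,2.5,0,0,0,-0.5,2.5,0,0,0,-0.4,2,0,0,0,0,0,0,0,0,0,0,1,0,0,0,0,1.5,0,0,0,0,1,0]' >/dev/null
python3 go.py .4535 .15 .0045 88.7
```

```text
t 9.3 at [0.4554 0.1501 0.0386] yaw 88.55 grip 0.009 39.5 | turn -0.003 shift cm [ 0.19 -0.02  3.41]
```

```bash

python3 -m crank '[0,0.15,0,1.2,0,0,0,0,1,0,0,0,0,0.8,0,0,0,0,0.35,0,0,0,0,0,0,0,0,0,0,0,2.4,0,0,0,0,2.4,0,0,0,0]'
python3 -m crank '[2.4,0,0,0,0,2.4,0,0,0,0,2.4,0,0,-1,0,2.4,0,0,-2,0,2.4,0,0,-3,0,3,0,0,-3,0,3,0,0,-3,0,3,0,0,0,0]' 
python3 go.py .4305 -.27 .12 30.4
```

```text
time_s: 9.97
position: [0.4546, 0.1505, 0.0062]
tool_rot: [[-1.0, 0.024, 0.001], [0.024, 1.0, 0.0], [-0.001, 0.0, -1.0]]
ft_force: [0.2, 0.2, -0.0]
grip_width: 0.0243
gripper_force: 0.0
time_s: 10.63
position: [0.4566, 0.1508, 0.1308]
tool_rot: [[-1.0, 0.024, 0.009], [0.024, 1.0, 0.001], [-0.009, 0.001, -1.0]]
ft_force: [0.6, 0.3, -0.7]
grip_width: 0.03
gripper_force: 0.0
t 10.63 at [0.4566 0.1508 0.1308] yaw 88.65 grip 0.03 0.0 | turn 1.017 shift cm [-34.97 -23.54   1.08]
```

```bash

python3 -m crank '[3,0,0,0,0.113,3,0,0,0,0.113,3,0,0,0,0.113,3,0,0,0,0.113,3,0,0,0,0.113,3,0,0,0,0.113,3,0,0,0,0.113,3,0,0,0,0.113]' >/dev/null
python3 -m crank '[3,0,0,0,0.113,3,-2.5,-1.68,0,0,3,-2.5,-1.68,0,0,3,-2.5,-1.68,0,0,3,-2.5,-1.68,0,0,3,-2.5,-1.68,0,0,3,-2.5,-1.68,0,0,3,-2.5,-1.68,0,0]' >/dev/null
python3 -m crank '[3,-2.5,-1.68,0,0,3,-2.5,-1.68,0,0,3,-2.5,-1.68,0,0,3,-2.5,-1.68,0,0,3,-2.5,-1.68,0,0,3,-2.5,-1.68,0,0,3,-2.5,-1.68,0,0,3,0,0,0,0]' >/dev/null
python3 go.py .4305 -.27 .004 30.4
```

```text
t 12.63 at [ 0.4281 -0.2751  0.1255] yaw 30.15 grip 0.0299 0.0 | turn -0.004 shift cm [ 0.32  0.46 12.15]
```

```bash

python3 -m crank '[3,0.3,0.45,2,0,3,0,0,3,0,3,0,0,3,0,3,0,0,2.5,0,3,0,0,1.2,0,3,0,0,0.4,0,3,0,0,0,0,3,0,0,0,0]' >/dev/null
python3 go.py .4305 -.27 .004 30.4
```

```text
t 13.3 at [ 0.431  -0.2655  0.0054] yaw 30.38 grip 0.0302 0.0 | turn -0.0 shift cm [-0.36 -0.27  0.14]
```

```bash

python3 -m crank '[3,-0.35,-0.2,0.1,0,3,0,0,0,0,0,0,0,0,0,0,0,0,0,0,0,0,0,0,0,0,0,0,0,0,0,0,0,0,0,0,0,0,0,0]' 
python3 -m crank '[0,0,0,0,0,0,0,0,-1,0,0,0,0,-2,0,0,0,0,-2,0,0,0,0,-2,0,0,0,0,0,0.09,0,0,0,0,0.09,0,0,0,0,0.09]' >/dev/null
python3 -m crank '[0,0,0,0,0.09,0,0,0,0,0.1,0,0,0,0,0.09,0,0,0,0,0,0,0,0,0,0,0,0,0,0,0,0,0,0,0,0,0,0,0,0,0]' 
python3 go.py .5795 .0174 .07 -1.3
```

```text
time_s: 13.97
position: [0.4309, -0.2698, 0.0043]
tool_rot: [[-0.506, 0.863, 0.001], [0.863, 0.506, -0.001], [-0.001, 0.0, -1.0]]
ft_force: [-0.6, -0.9, 6.2]
grip_width: 0.0095
gripper_force: 39.3
time_s: 15.3
position: [0.4307, -0.2696, 0.0739]
tool_rot: [[0.019, 1.0, 0.0], [1.0, -0.019, 0.0], [0.0, 0.0, -1.0]]
ft_force: [0.6, -0.3, -0.8]
grip_width: 0.0093
gripper_force: 39.4
t 15.3 at [ 0.4307 -0.2696  0.0739] yaw -1.08 grip 0.0093 39.4 | turn 0.004 shift cm [29.03 14.22  0.39]
```

```bash

python3 -m crank '[0,2.4,1.2,0,0,0,2.4,1.2,0,0,0,2.4,1.2,0,0,0,2.4,1.2,0,0,0,2.4,1.2,0,0,0,2.4,1.2,0,0,0,2.4,1.2,0,0,0,2.4,1.2,0,0]' >/dev/null
python3 -m crank '[0,2.5,1.2,0,0,0,2.5,1.2,0,0,0,2.5,1.2,0,0,0,2.3,1,0,0,0,0,0,0,0,0,0,0,1,0,0,0,0,1.5,0,0,0,0,1,0]' >/dev/null
python3 go.py .5795 .0174 .005 -1.3
```

```text
t 16.63 at [0.5776 0.0167 0.0372] yaw -1.17 grip 0.0094 39.4 | turn 0.002 shift cm [0.07 0.19 3.22]
```

```bash

python3 -m crank '[0,0.1,0.2,1.2,0,0,0,0,1,0,0,0,0,0.7,0,0,0,0,0.3,0,0,0,0,0,0,0,0,0,0,0,2.4,0,0,0,0,2.4,0,0,0,0]'
python3 -m crank '[2.4,0,0,0,0,2.4,0,0,0,0,2.4,0,0,-1,0,2.4,0,0,-2,0,2.4,0,0,-3,0,3,0,0,-3,0,6,0,0,-3,0,6,0,0,-3,0]' >/dev/null
python3 -m crank '[6,0,0,-2,0,6,0,0,0,0,6,0,0,0,0,6,0,0,0,0,6,0,0,0,0,6,0,0,0,0,6,0,0,0,0,6,0,0,0,0]' 
python3 - <<'E'
from h import *
np.set_printoptions(precision=4,suppress=True)
p=optics.get_image('top'); cv2.imwrite('pics/t1.png',cv2.resize(p['color'][70:290,60:460,::-1],(800,440),interpolation=cv2.INTER_CUBIC))
for n,uv,z in [('salt',(163,240),.07),('mug',(159,182),.05)]: print(n,unproj(p,uv,z)[0])
E
python3 go.py .4055 .302 .15 -1.3
```

```text
time_s: 17.3
position: [0.5808, 0.0184, 0.0074]
tool_rot: [[0.02, 1.0, 0.001], [1.0, -0.02, -0.0], [-0.0, 0.001, -1.0]]
ft_force: [-1.1, 0.2, -0.3]
grip_width: 0.024
gripper_force: 0.0
time_s: 18.63
position: [0.5804, 0.0185, 0.1763]
tool_rot: [[0.02, 1.0, -0.001], [1.0, -0.02, 0.0], [0.0, -0.001, -1.0]]
ft_force: [0.7, 0.1, -0.4]
grip_width: 0.0603
gripper_force: 0.0
salt [0.4039 0.2992 0.07  ]
mug [0.5587 0.317  0.05  ]
t 18.68 at [0.5804 0.0185 0.1764] yaw -1.15 grip 0.0599 0.0 | turn 0.003 shift cm [ 27.95 -18.13   2.64]
```

View pics/t1.png

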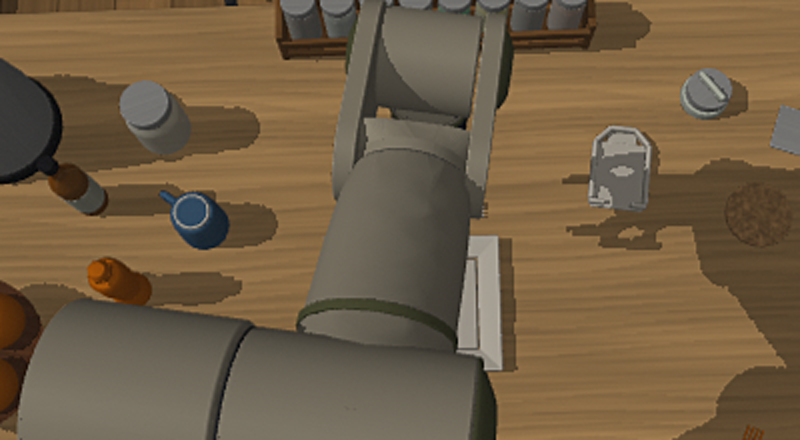

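The top view has the arm over the forks. The mug top is at crop (190,214) with its handle towards (163,194), and the grinder is at (110,275). On to the salt.

```bash

python3 -m crank '[6,2,-1.3,0,0,6,2,-1.3,0,0,6,2,-1.3,0,0,6,2,-1.3,0,0,6,2,-1.3,0,0,6,2,-1.3,0,0,6,2,-1.3,0,0,6,2,-1.3,0,0]'  >/dev/null
python3 -m crank '[6,2,-1.3,0,0,6,2,-1.3,0,0,6,2,-1.3,0,0,6,2,-1.3,0,0,6,2,-1.3,0,0,6,2,-1.3,0,0,6,0,0,0,0,6,0,0,0,0]'  >/dev/null
python3 - <<'E'
from h import *
p=optics.get_image('wrist'); im=p['color'].copy()
for P,c in [((.4055,.302,.076),(255,0,0)),((.4055,.302,.0),(0,255,0)),((.565,.32,.07),(255,0,0)),((.484,.409,.129),(255,0,0)),((.4535,.15,.005),(255,0,0))]:
    cv2.circle(im,tuple(int(v) for v in proj(p,P)[0]),4,c,1)
cv2.imwrite('pics/w2.png',im[:,:,::-1]); print(p['shot'])
E
python3 go.py .4055 .302 .016 -1.3
```

```text
8
t 20.07 at [0.4042 0.302  0.1768] yaw -1.1 grip 0.0599 0.0 | turn 0.003 shift cm [ 0.    0.13 16.08]
```

View pics/w2.png

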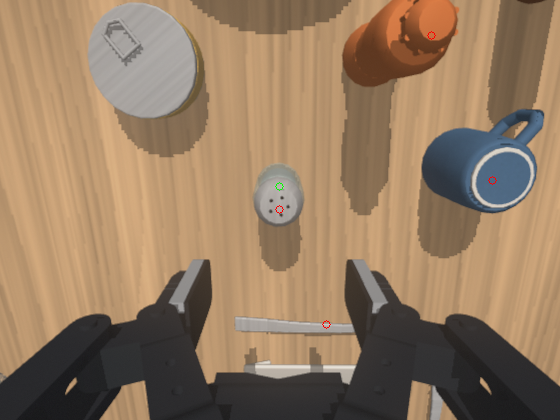

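The wrist view shows the salt cap at (280,205) on my prediction, the mug top at (502,176) with its handle at (537,118), the grinder knob at (432,24), and the long fork's handle at (238,324). I'll measure these and descend on the salt.

```bash

python3 - <<'E'
from h import *
np.set_printoptions(precision=4,suppress=True)
p=optics.get_image('wrist')
for n,uv,z in [('salt',(280,206),.074),('mug',(502,176),.07),('mughandle tip',(539,118),.045),('knob',(433,24),.129),('forkend',(238,325),.004)]: print(n,unproj(p,uv,z)[0])
E
python3 -m crank '[6,0,0.15,3,0,6,0,0,3,0,6,0,0,3,0,6,0,0,3,0,6,0,0,2.5,0,6,0,0,1.5,0,6,0,0,0,0,6,0,0,0,0]'  >/dev/null
python3 go.py .4055 .302 .016 -1.3
```

```text
salt [0.4065 0.3034 0.074 ]
mug [0.5717 0.3224 0.07  ]
mughandle tip [0.6091 0.3625 0.045 ]
knob [0.4848 0.4134 0.129 ]
forkend [0.359 0.15  0.004]
t 20.78 at [0.4061 0.3013 0.0167] yaw -1.22 grip 0.0598 0.0 | turn 0.001 shift cm [ 0.06 -0.07  0.07]
```

```bash

python3 -m crank '[3.5,0.05,0,0,0,3.5,0,0,0,0,3.5,0,0,0,0,3.5,0,0,0,0,3.5,0,0,0,0,3.5,0,0,0,0,3.5,0,0,-1,0,3.5,0,0,-2,0]' 40
python3 -m crank '[3.5,0,0,-2,0,3.5,0,0,-2,0,3.5,0,0,-2,0,3.5,0,0,0,0,3.5,-1.4,1.7,0,0,3.5,-1.5,1.8,0,0,3.5,-1.5,1.8,0,0,3.5,-1.5,1.8,0,0]' >/dev/null
python3 -m crank '[3.5,-1.5,1.8,0,0,3.5,-1.5,1.8,0,0,3.5,-1.5,1.8,0,0,3.5,-1.5,1.8,0,0,3.5,-1.5,1.8,0,0,3.5,-1.5,1.8,0,0,3.5,-1.5,1.8,0,0,3.5,-1.5,1.8,0,0]' >/dev/null
python3 -m crank '[3.5,-1.5,1.8,0,0,3.5,-1.2,1.2,0,0,3.5,0,0,0,0,3.5,0,0,0,0,3.5,0,0,2,0,3.5,0,0,2,0,3.5,0,0,0,0,3.5,0,0,0,0]'
python3 go.py .6435 .092 .018 -1.3
```

```text
time_s: 21.45
position: [0.4049, 0.3021, 0.0463]
tool_rot: [[0.02, 1.0, -0.003], [1.0, -0.02, -0.001], [-0.001, -0.003, -1.0]]
ft_force: [0.7, 0.9, -1.6]
grip_width: 0.0409
gripper_force: 40.8
time_s: 23.45
position: [0.6455, 0.0924, 0.0662]
tool_rot: [[0.019, 1.0, -0.003], [1.0, -0.019, 0.0], [0.0, -0.003, -1.0]]
ft_force: [0.4, 0.8, -1.5]
grip_width: 0.0411
gripper_force: 41.0
t 23.45 at [0.6455 0.0924 0.0662] yaw -1.1 grip 0.0411 41.0 | turn 0.004 shift cm [-0.05 -0.19  4.82]
```

```bash

python3 -m crank '[3.5,-0.05,-0.15,1.5,0,3.5,0,0,1.5,0,3.5,0,0,1,0,3.5,0,0,0.6,0,3.5,0,0,0.3,0,3.5,0,0,0,0,6,0,0,0,0,6,0,0,0,0]'
python3 -m crank '[6,0,0,0,0,6,0,0,-2,0,6,0,0,-3,0,6,0,0,-3,0,6,0,0,-3,0,6,0,0,-3,0,6,0,0,-3,0,7,0,0,-3,0]' >/dev/null
python3 go.py .4848 .411 .2 -1.3
```

```text
time_s: 24.12
position: [0.6456, 0.0912, 0.0187]
tool_rot: [[0.02, 1.0, 0.002], [1.0, -0.02, -0.0], [-0.0, 0.002, -1.0]]
ft_force: [-0.5, 0.3, 0.1]
grip_width: 0.06
gripper_force: 0.0
t 24.78 at [0.6448 0.0912 0.2198] yaw -1.15 grip 0.0694 0.0 | turn 0.003 shift cm [ 31.61 -16.72   1.98]
```

```bash

python3 -m crank '[7,2,-1,0,0,7,2,-1,0,0,7,2,-1,0,0,7,2,-1,0,0,7,2,-1,0,0,7,2,-1,0,0,7,2,-1,0,0,7,2,-1,0,0]'  >/dev/null
python3 -m crank '[7,2,-1.1,0,0,7,2,-1.1,0,0,7,2,-1.1,0,0,7,2,-1.1,0,0,7,2,-1.1,0,0,7,2,-1.1,0,0,7,1.9,-1.1,0,0,7,1.7,-1,0,0]'  >/dev/null
python3 -m crank '[7,0,0,0,0,7,0,0,0,0,7,0,0,0,0,7,0,0,0,0,7,0,0,0,0,7,0,0,0,0,7,0,0,0,0,7,0,0,0,0]'  >/dev/null
python3 - <<'E'
from h import *
p=optics.get_image('wrist'); im=p['color'].copy()
for P,c in [((.4848,.411,.129),(255,255,255)),((.4848,.411,.0),(0,255,0)),((.571,.322,.07),(255,0,0))]:
    cv2.circle(im,tuple(int(v) for v in proj(p,P)[0]),4,c,1)
cv2.imwrite('pics/w3.png',im[:,:,::-1])
E
python3 go.py .4848 .411 .063 -1.3
```

```text
t 26.83 at [0.4845 0.4103 0.2178] yaw -1.16 grip 0.0698 0.0 | turn 0.002 shift cm [ 0.07  0.03 15.48]
```

View pics/w3.png

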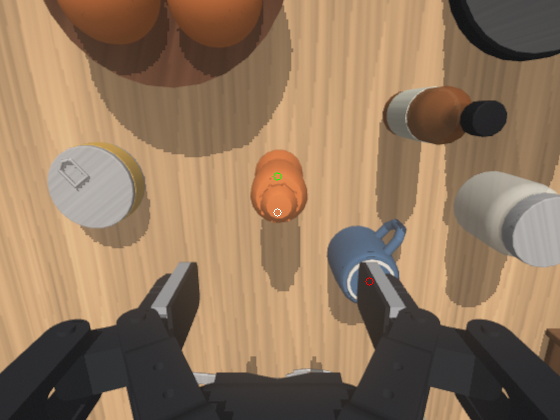

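Grinder knob at (278,202), slightly up (further +y) from my predicted (278,212), so I'll shift +y by about 4 mm.

```bash

python3 -m crank '[7,0.45,0.05,3,0,7,0,0,3,0,7,0,0,3,0,7,0,0,3,0,7,0,0,2.5,0,7,0,0,1.2,0,7,0,0,0,0,7,0,0,0,0]'  >/dev/null
python3 go.py .4848 .415 .061 -1.3
python3 -m crank '[3.8,0,0,0,0,3.8,0,0,0,0,3.8,0,0,0,0,3.8,0,0,0,0,3.8,0,0,0,0,3.8,0,0,0,0,3.8,0,0,-1,0,3.8,0,0,-2,0]' 40
python3 -m crank '[3.8,0,0,-2,0,3.8,0,0,-2,0,3.8,0,0,-2,0,3.8,0,0,-1.5,0,3.8,0,0,0,0,3.8,0,0,0,0,3.8,0,0,0,0,3.8,0,0,0,0]'
python3 go.py .6435 .0162 .061 -1.3
```

```text
t 27.5 at [0.485  0.415  0.0608] yaw -1.15 grip 0.0703 0.0 | turn 0.003 shift cm [ 0.   -0.02 -0.02]
time_s: 28.17
position: [0.4839, 0.4144, 0.0897]
tool_rot: [[0.02, 1.0, -0.004], [1.0, -0.02, -0.002], [-0.002, -0.004, -1.0]]
ft_force: [-1.3, 0.5, -1.4]
grip_width: 0.0449
gripper_force: 41.1
time_s: 28.83
position: [0.4845, 0.4147, 0.1645]
tool_rot: [[0.02, 1.0, -0.002], [1.0, -0.02, -0.001], [-0.001, -0.002, -1.0]]
ft_force: [-0.9, 0.7, -0.8]
grip_width: 0.0449
gripper_force: 41.2
t 28.83 at [0.4845 0.4147 0.1645] yaw -1.15 grip 0.0449 41.2 | turn 0.003 shift cm [-39.48  16.8   10.35]
```

```bash

python3 -m crank '[3.8,-1.5,0.7,0,0,3.8,-2.2,0.95,0,0,3.8,-2.2,0.95,0,0,3.8,-2.2,0.95,0,0,3.8,-2.2,0.95,0,0,3.8,-2.2,0.95,0,0,3.8,-2.2,0.95,0,0,3.8,-2.2,0.95,0,0]' >/dev/null
python3 -m crank '[3.8,-2.2,0.95,0,0,3.8,-2.2,0.95,0,0,3.8,-2.2,0.95,0,0,3.8,-2.2,0.95,0,0,3.8,-2.2,0.95,0,0,3.8,-2.2,0.95,0,0,3.8,-2.2,0.95,0,0,3.8,-2.2,0.95,0,0]' >/dev/null
python3 -m crank '[3.8,-2.2,0.9,0,0,3.8,-1.6,0.6,0,0,3.8,0,0,0,0,3.8,0,0,0,0,3.8,0,0,0,0,3.8,0,0,0,0,3.8,0,0,0,0,3.8,0,0,0,0]' 
python3 - <<'E'
from h import *
p=optics.get_image('wrist'); im=p['color'].copy()
for P,c in [((.6435,.0162,.0),(255,255,255)),((.645,.0912,.076),(0,255,0)),((.5795,.0174,.009),(255,0,0)),((.5795,.0924,.003),(255,0,0)),((.5795,-.0576,.009),(255,0,0))]:
    cv2.circle(im,tuple(int(v) for v in proj(p,P)[0]),4,c,1)
cv2.imwrite('pics/w4.png',im[:,:,::-1])
E
python3 go.py .6435 .0162 .061 -1.3
```

```text
time_s: 30.83
position: [0.6416, 0.0295, 0.1659]
tool_rot: [[0.019, 1.0, 0.0], [1.0, -0.019, 0.0], [0.0, 0.0, -1.0]]
ft_force: [0.0, 0.2, -1.3]
grip_width: 0.0452
gripper_force: 41.2
t 30.88 at [0.6416 0.0294 0.1659] yaw -1.09 grip 0.045 41.2 | turn 0.004 shift cm [-1.32  0.22 10.49]
```

View pics/w4.png

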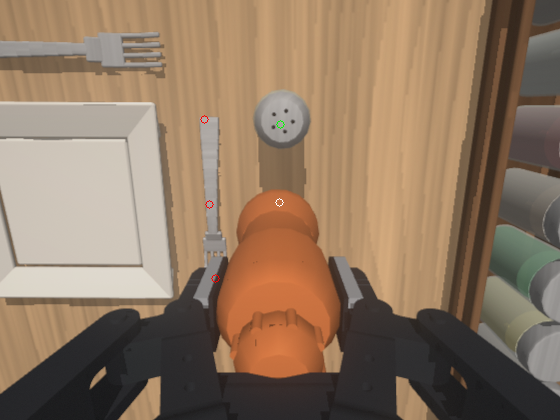

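The wrist view shows the salt cap at (282,120), and the short fork from its handle end (210,119) to its neck (213,235), with the tines hidden by the finger. The plate edge is at column 165 and the grinder hangs clear.

```bash

python3 - <<'E'
from h import *
np.set_printoptions(precision=4,suppress=True)
p=optics.get_image('wrist')
for n,uv,z in [('salt',(282,120),.075),('handle',(209,119),.003),('neck',(213.5,235),.008),('plate corners',(155,104),.021),('',(174,297),.021)]: print(n,unproj(p,uv,z)[0])
E
```

```text
salt [0.6462 0.0938 0.075 ]
handle [0.5837 0.0929 0.003 ]
neck [ 0.5807 -0.0127  0.008 ]
plate corners [0.5446 0.106  0.021 ]
 [ 0.541  -0.0704  0.021 ]
```

```bash

python3 -m crank '[3.8,-0.7,0.3,0,0,3.8,-0.65,0.1,0,0,3.8,0,0,2,0,3.8,0,0,2,0,3.8,0,0,2,0,3.8,0,0,2,0,3.8,0,0,0,0,3.8,0,0,0,0]' >/dev/null
python3 go.py .645 .016 .061 -1.3
```

```text
t 31.6 at [0.6454 0.0146 0.0854] yaw -1.18 grip 0.0449 41.3 | turn 0.002 shift cm [ 0.14 -0.04  2.44]
```

```bash

python3 -m crank '[3.8,0.1,0,1,0,3.8,0,0,0.7,0,3.8,0,0,0.4,0,3.8,0,0,0.3,0,3.8,0,0,0,0,3.8,0,0,0,0,7,0,0,0,0,7,0,0,0,0]'
python3 -m crank '[7,0,0,0,0,7,0,0,-2,0,7,0,0,-3,0,7,0,0,-3,0,7,0,0,-3,0,7,0,0,-3,0,8.4,0,0,0,0,8.4,0,0,0,0]'
python3 go.py .57 .322 .2 -43
```

```text
time_s: 32.27
position: [0.6457, 0.0162, 0.0619]
tool_rot: [[0.02, 1.0, 0.001], [1.0, -0.02, -0.0], [-0.0, 0.001, -1.0]]
ft_force: [-0.1, 0.4, -0.4]
grip_width: 0.0675
gripper_force: 0.0
time_s: 32.93
position: [0.646, 0.0161, 0.2034]
tool_rot: [[0.02, 1.0, 0.004], [1.0, -0.02, -0.001], [-0.0, 0.004, -1.0]]
ft_force: [1.6, -0.7, -0.3]
grip_width: 0.0838
gripper_force: 0.0
t 32.93 at [0.646  0.0161 0.2034] yaw -1.15 grip 0.0838 0.0 | turn 0.73 shift cm [ 17.19 -26.42   0.34]
```

```bash

python3 -m crank '[8.4,0,0,0,0.104,8.4,0,0,0,0.104,8.4,0,0,0,0.104,8.4,0,0,0,0.104,8.4,0,0,0,0.104,8.4,0,0,0,0.104,8.4,0,0,0,0.104,8.4,1.2,-1.8,0,0]' >/dev/null
python3 -m crank '[8.4,1.2,-1.9,0,0,8.4,1.2,-1.9,0,0,8.4,1.2,-1.9,0,0,8.4,1.2,-1.9,0,0,8.4,1.2,-1.9,0,0,8.4,1.2,-1.9,0,0,8.4,1.2,-1.9,0,0,8.4,1.2,-1.9,0,0]' >/dev/null
python3 -m crank '[8.4,1.2,-1.9,0,0,8.4,1.2,-1.9,0,0,8.4,1.2,-1.9,0,0,8.4,1.2,-1.9,0,0,8.4,1.2,-1.8,0,0,8.4,0,0,0,0,8.4,0,0,0,0,8.4,0,0,0,0]' 
python3 - <<'E'
from h import *
np.set_printoptions(precision=4,suppress=True)
p=optics.get_image('wrist'); im=p['color'].copy()
for P,c in [((.571,.322,.07),(255,0,0)),((.571,.322,.0),(0,255,0))]:
    cv2.circle(im,tuple(int(v) for v in proj(p,P)[0]),4,c,1)
cv2.imwrite('pics/w5.png',im[:,:,::-1])
t=optics.get_image('top'); cv2.imwrite('pics/t2.png',cv2.resize(t['color'][80:290,180:460,::-1],(800,600),interpolation=cv2.INTER_CUBIC))
E
python3 go.py .571 .322 .021 -43
```

```text
time_s: 34.93
position: [0.5661, 0.3183, 0.2006]
tool_rot: [[0.68, 0.733, -0.002], [0.733, -0.68, -0.001], [-0.002, -0.001, -1.0]]
ft_force: [-1.5, -0.0, -0.1]
grip_width: 0.0836
gripper_force: 0.0
t 35.03 at [0.5665 0.3179 0.2012] yaw -42.92 grip 0.0839 0.0 | turn 0.001 shift cm [ 0.61  0.05 18.02]
```

View pics/w5.png

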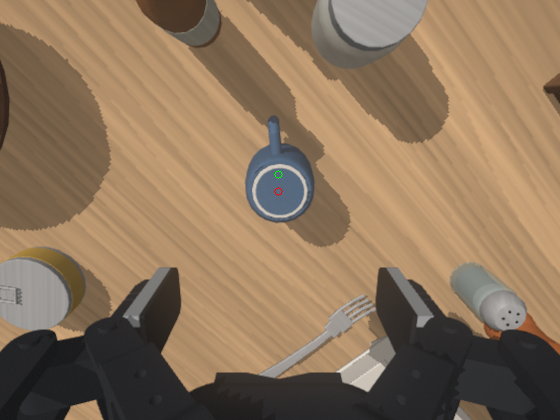

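View pics/t2.png

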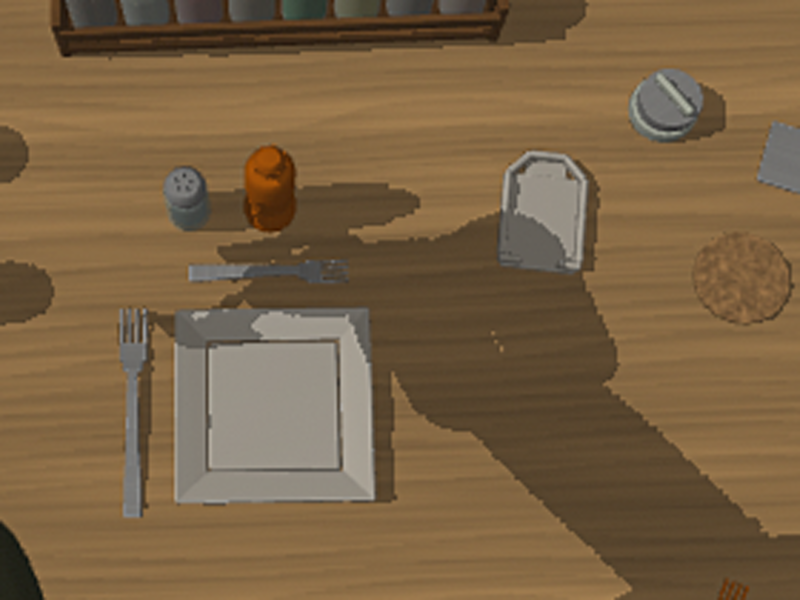

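The wrist view shows the mug centred at (279,190), on my prediction, with its handle along the tool's x. The top crop shows the long fork (133,412), short fork (268,271), salt (186,197) and grinder (270,190) laid as intended, and the coaster at (742,278). I'll measure these and descend on the mug.

```bash

python3 - <<'E'
from h import *
np.set_printoptions(precision=4,suppress=True)
p=optics.get_image('top')
f=lambda uv,z:unproj(p,np.array(uv)/2.857+[180,80],z)[0]
for n,uv,z in [('din tail',(133,516),.003),('din tines',(134,309),.01),('des tail',(189,272),.003),('des tines',(346,270),.01),('salt foot',(189,222),.01),('salt top',(184,181),.07),('knob',(268,156),.125),('coaster',(742,278),.006)]+[('plate',c,.021) for c in [(175,310),(369,310),(375,501),(175,501)]]: print(n,f(uv,z))
E
python3 -m crank '[8.4,0.6,0.05,3,0,8.4,0,0,3,0,8.4,0,0,3,0,8.4,0,0,3,0,8.4,0,0,3,0,8.4,0,0,2,0,8.4,0,0,1.2,0,8.4,0,0,0,0]' >/dev/null
python3 go.py .571 .322 .019 -43
```

```text
din tail [0.3538 0.1508 0.003 ]
din tines [0.5465 0.1461 0.01  ]
des tail [0.5827 0.0941 0.003 ]
des tines [ 0.5768 -0.0543  0.01  ]
salt foot [0.6301 0.0924 0.01  ]
salt top [0.6481 0.0927 0.07  ]
knob [0.6465 0.0166 0.125 ]
coaster [ 0.5555 -0.4282  0.006 ]
plate [0.541 0.107 0.021]
plate [ 0.534  -0.0727  0.021 ]
plate [ 0.3569 -0.068   0.021 ]
plate [0.3639 0.111  0.021 ]
t 35.75 at [0.5698 0.322  0.0173] yaw -42.91 grip 0.084 0.0 | turn 0.002 shift cm [ 0.08  0.08 -0.17]
```

```bash

python3 -m crank '[5.5,0,0,0,0,5.5,0,0,0,0,5.5,0,0,0,0,5.5,0,0,0,0,5.5,0,0,0,0,5.5,0,0,0,0,5.5,0,0,-1,0,5.5,0,0,-2,0]' 40
python3 -m crank '[5.5,0,0,-2.5,0,5.5,0,0,-2.5,0,5.5,0,0,-2.5,0,5.5,0,0,-2.5,0,5.5,0,0,-2.5,0,5.5,0,0,-1.5,0,5.5,0,0,0,0,5.5,0,0,0,0]'
python3 go.py .5556 -.4282 .19 -43
```

```text
time_s: 36.42
position: [0.5693, 0.3225, 0.0486]
tool_rot: [[0.68, 0.733, -0.005], [0.733, -0.68, -0.001], [-0.004, -0.002, -1.0]]
ft_force: [-0.6, -0.6, -2.6]
grip_width: 0.0618
gripper_force: 44.7
time_s: 37.08
position: [0.5704, 0.323, 0.1903]
tool_rot: [[0.68, 0.733, 0.001], [0.733, -0.68, 0.0], [0.001, 0.0, -1.0]]
ft_force: [0.0, -0.3, -3.7]
grip_width: 0.0615
gripper_force: 44.7
t 37.08 at [0.5704 0.323  0.1903] yaw -42.85 grip 0.0615 44.7 | turn 0.003 shift cm [-5.595e+01  5.014e+01  3.000e-02]
```

```bash

python3 -m crank '[5.5,-1.6,1.4,0,0,5.5,-1.8,1.6,0,0,5.5,-1.8,1.6,0,0,5.5,-1.8,1.6,0,0,5.5,-1.8,1.6,0,0,5.5,-1.8,1.6,0,0,5.5,-1.8,1.6,0,0,5.5,-1.8,1.6,0,0]' >/dev/null
python3 -m crank '[5.5,-1.8,1.6,0,0,5.5,-1.8,1.6,0,0,5.5,-1.8,1.6,0,0,5.5,-1.8,1.6,0,0,5.5,-1.8,1.6,0,0,5.5,-1.8,1.6,0,0,5.5,-1.8,1.6,0,0,5.5,-1.8,1.6,0,0]' >/dev/null
python3 -m crank '[5.5,-1.8,1.6,0,0,5.5,-1.8,1.6,0,0,5.5,-1.8,1.6,0,0,5.5,-1.8,1.6,0,0,5.5,-1.8,1.6,0,0,5.5,-1.8,1.6,0,0,5.5,-1.8,1.6,0,0,5.5,-1.8,1.6,0,0]' >/dev/null
python3 -m crank '[5.5,-1.8,1.6,0,0,5.5,-1.8,1.6,0,0,5.5,-1.8,1.6,0,0,5.5,-1.8,1.6,0,0,5.5,-1.8,1.6,0,0,5.5,0,0,0,0,5.5,0,0,0,0,5.5,0,0,0,0]' >/dev/null
python3 go.py .5556 -.4282 .025 -43
python3 - <<'E'
from h import *
p=optics.get_image('wrist'); im=p['color'].copy()
for P,c in [((.5556,-.4282,.006),(255,0,0))]: cv2.circle(im,tuple(int(v) for v in proj(p,P)[0]),4,c,1)
cv2.imwrite('pics/w6.png',im[:,:,::-1])
E
```

```text
t 39.75 at [ 0.5553 -0.3716  0.1884] yaw -42.85 grip 0.062 44.7 | turn 0.003 shift cm [-4.12  3.88 16.34]
```

View pics/w6.png

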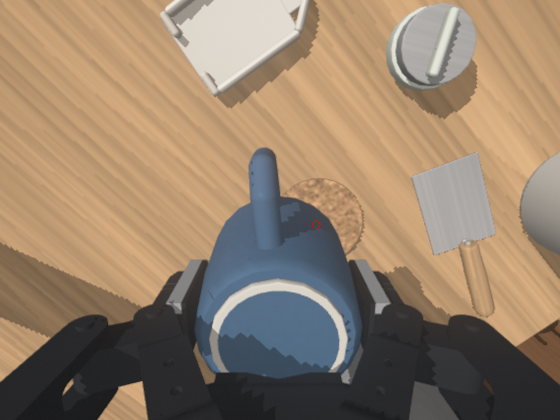

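The mug is held straight. The coaster shows beneath it with its centre at about (316,223), matching my marker.

```bash

python3 -m crank '[5.5,-1.4,1.3,0,0,5.5,-1.4,1.3,0,0,5.5,-1.3,1.3,0,0,5.5,0,0,2,0,5.5,0,0,2.5,0,5.5,0,0,2.5,0,5.5,0,0,2.5,0,5.5,0,0,2.5,0]' >/dev/null
python3 -m crank '[5.5,0,0,1.5,0,5.5,0,0,0.5,0,5.5,0,0,0,0,5.5,0,0,0,0,5.5,0,0,0,0,5.5,0,0,0,0,5.5,0,0,0,0,5.5,0,0,0,0]' >/dev/null
python3 go.py .5556 -.4282 .0235 -43
```

```text
t 41.13 at [ 0.5565 -0.4292  0.0505] yaw -42.85 grip 0.0617 44.8 | turn 0.003 shift cm [ 0.01 -0.13  2.7 ]
```

```bash

python3 -m crank '[5.5,0,-0.1,1,0,5.5,0,0,0.8,0,5.5,0,0,0.5,0,5.5,0,0,0.3,0,5.5,0,0,0,0,5.5,0,0,0,0,5.5,0,0,0,0,5.5,0,0,0,0]'
python3 go.py .5556 -.4282 .0235 -43
```

```text
time_s: 41.8
position: [0.5551, -0.428, 0.0277]
tool_rot: [[0.68, 0.733, -0.001], [0.733, -0.68, -0.0], [-0.001, -0.0, -1.0]]
ft_force: [-10.6, 9.0, 27.8]
grip_width: 0.0617
gripper_force: 48.7
t 41.8 at [ 0.5551 -0.428   0.0277] yaw -42.84 grip 0.0617 48.7 | turn 0.003 shift cm [0.02 0.05 0.42]
```

Contact, so release and retreat.

```bash

python3 -m crank '[5.5,0,0,-0.2,0,5.5,0,0,0,0,8.4,0,0,0,0,8.4,0,0,0,0,8.4,0,0,0,0,8.4,0,0,0,0,8.4,0,0,0,0,8.4,0,0,-1.5,0]' 
python3 -m crank '[8.4,0,0,-3,0,8.4,0,0,-3,0,8.4,0,0,-3,0,8.4,0,0,-3,0,8.4,0,0,-3,0,8.4,0,0,-2,0,8.4,0,0,0,0,8.4,0,0,0,0]' 
python3 go.py .30 -.30 .25 -43
```

```text
time_s: 42.47
position: [0.5546, -0.4273, 0.0377]
tool_rot: [[0.68, 0.733, -0.004], [0.733, -0.68, 0.004], [0.0, -0.006, -1.0]]
ft_force: [0.2, -0.2, 0.6]
grip_width: 0.0839
gripper_force: 0.0
time_s: 43.13
position: [0.5558, -0.4285, 0.2116]
tool_rot: [[0.68, 0.733, 0.001], [0.733, -0.68, -0.001], [-0.0, 0.002, -1.0]]
ft_force: [-0.6, -0.1, -0.4]
grip_width: 0.0838
gripper_force: 0.0
t 43.13 at [ 0.5558 -0.4285  0.2116] yaw -42.86 grip 0.0838 0.0 | turn 0.003 shift cm [ -8.05 -27.48  -3.84]
```

Next a wrist view from above the mug, then I'll pull back for a full top view.

```bash

python3 - <<'E'
from h import *
p=optics.get_image('wrist'); np.save('/tmp/wp.npy',p['pose']); cv2.imwrite('pics/w7.png',p['color'][:,:,::-1])
E
python3 -m crank '[8.4,-0.8,-2.7,-0.4,0,8.4,-0.8,-2.7,-0.4,0,8.4,-0.8,-2.7,-0.4,0,8.4,-0.8,-2.7,-0.4,0,8.4,-0.8,-2.7,-0.4,0,8.4,-0.8,-2.7,-0.4,0,8.4,-0.8,-2.7,-0.4,0,8.4,-0.8,-2.7,-0.4,0]' >/dev/null
python3 -m crank '[8.4,-0.8,-2.7,-0.4,0,8.4,-0.8,-2.7,-0.4,0,8.4,0,0,0,0,8.4,0,0,0,0,8.4,0,0,0,0,8.4,0,0,0,0,8.4,0,0,0,0,8.4,0,0,0,0]'
python3 - <<'E'
from h import *
t=optics.get_image('top'); a=cv2.resize(t['color'][80:290,180:460,::-1],(800,600),interpolation=cv2.INTER_CUBIC)
cv2.imwrite('pics/t3.png',a)
E
```

```text
time_s: 44.52
position: [0.3037, -0.3035, 0.2503]
tool_rot: [[0.68, 0.733, -0.0], [0.733, -0.68, 0.001], [0.0, -0.001, -1.0]]
ft_force: [0.7, 0.3, -0.7]
grip_width: 0.0842
gripper_force: 0.0
```

View pics/w7.png

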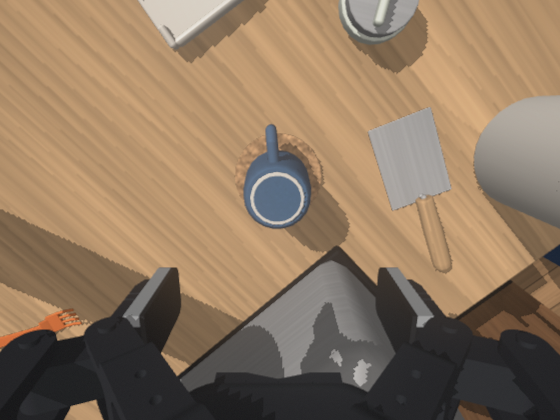

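View pics/t3.png

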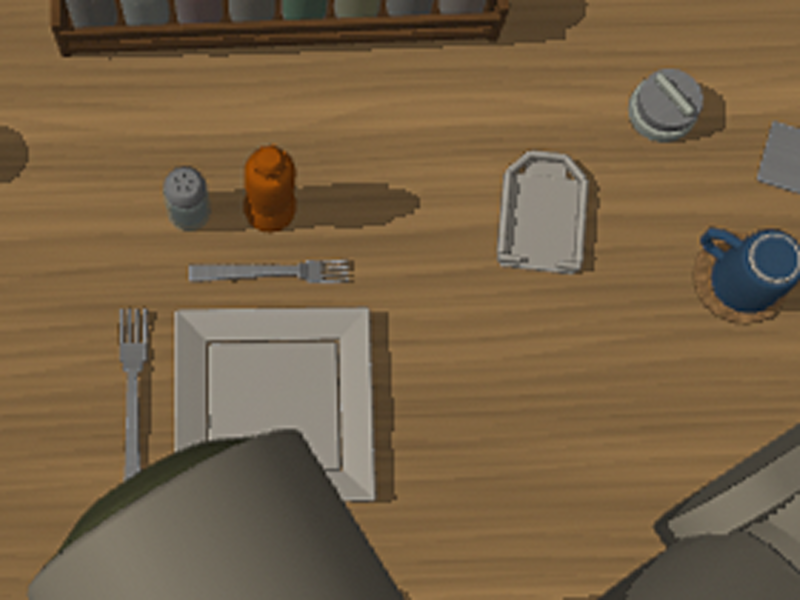

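The mug stands on the coaster, base centre at (277,198) and coaster edges at columns 235 and 321. The setting is intact, with the short fork tines at (352,271). One numeric check of the mug.

```bash

python3 - <<'E'
from h import *
np.set_printoptions(precision=4,suppress=True)
p=dict(pose=np.load('/tmp/wp.npy'),intrinsics=optics.get_image('wrist')['intrinsics'])
print(unproj(p,(277,198),.076),unproj(p,[(235,178),(321,178),(278,133)],.006))
print(proj(p,[(.5556,-.4282,.076),(.5556,-.4282,.006)]))
t=optics.get_image('top'); print(unproj(t,np.array((776,258))/2.857+[180,80],.076))
E
```

```text
[[ 0.5554 -0.4291  0.076 ]] [[ 0.5252 -0.3975  0.006 ]
 [ 0.5906 -0.4583  0.006 ]
 [ 0.589  -0.3943  0.006 ]]
[[276.4583 197.0263]
 [276.5904 179.6779]]
[[ 0.5528 -0.4311  0.076 ]]
```

```bash
python3 -c "
from rig import env
print(env.close_job())"
```

```text
the job is handed in; nothing more can be done
None
```

The supper setting is laid and handed in at about 45 s of the 128 s allowed; the hand-in returned no verdict. My last camera measurements put both forks, salt, grinder and mug within tolerance, and the plate and spoon rest looked unmoved. I did not re-measure the sugar jar and sauce bottle at the end.

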